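Half-open the vacuum valve, then seat and hold a drill template on its hidden pin

TASK

Set the red lever of the vacuum valve half open, at 45 degrees between closed and open, and let go of it, so that the thin carbon panel is held without being sucked out of shape. Then take the aluminium drill template by its black handle, set it down gently on top of the steel locating pin a centimetre or more short of its place, and slide it, square to the stop rail, until the socket hidden in its underside drops over the pin and it lies flat on the panel. Finish holding: keep your grip on the handle and keep the template pressed down with about 15 N, ready for drilling, and leave the other things on the table alone.

Things in the scene. Friction and masses are not known exactly. Their poses are not given: they have to be found in the camera images.
- fixture: Drilling fixture, fixed: plywood board 260 (x) x 420 (y) x 18 mm, origin at the centre of its underside on the table, x roughly away from the robot, y roughly left. On it a tan block with a flat black carbon panel, top face 52 mm above the table (fixture x -109 to 49, y -166 to 16 mm); at +y a pipe along y with a gauge (y 47 mm, 100 mm tall) and a brass ball valve. Rigid but for the lever.
- rail (a point): Middle of the inner face of the aluminium stop rail, at its top edge, 66 mm above the table (axes as the fixture's). The rail runs along the fixture's y, 150 mm long, 14 mm wide, on the panel's far side, 54 mm in +x from the pin's axis, and stands 14 mm higher than the panel.
- pin_foot (a point): Point on the panel's top face, 52 mm above the table, at the axis of the steel locating pin (axes as the fixture's). The pin is rigid and upright, 10 mm in diameter, and rises 8 mm above this point; its upper 3 mm taper to a flat top 6 mm across.
- valve_pivot (a point): Point on the valve lever's vertical axis, at the lever's mid-height, 72 mm above the table (axes as the fixture's).
- lever_grip (a point): Where to take the red lever: 80 mm from valve_pivot, 72 mm above the table. It turns with the lever; its x axis points back to valve_pivot. The red sleeve is 14 mm wide, 12 mm thick and reaches from 34 to 112 mm from valve_pivot; below it are 48 mm of free space down to the board.
- valve_lever (a joint): Valve lever angle, rad. 0 = closed: lever points to the fixture's -x, square across the pipe. It grows as the lever turns clockwise seen from above, to 1.57 = open: lever points to the fixture's +y, along the pipe. Half open = 0.785. Stiff: takes 2 to 3 N at the grip, stays where it is left.
- template_grip (a point): Middle of the black handle bar of the loose drill template (axes as the template's, z up). The bar runs along the template's y: 98 mm long, 18 mm wide (x), 18 mm tall, centre 43 mm above the plate's underside, 20 mm of free space below it. It starts lying flat on the table.
- template_socket (a point): Centre of the mouth of the blind socket in the template's underside, 43 mm straight below template_grip (axes as the template's): 12 mm in diameter, 10 mm deep, mouth chamfered by 1.5 mm. Seated, it coincides with pin_foot.
- template: The drill template, origin at template_socket: aluminium plate 100 (x) x 130 (y) x 14 mm, about 0.5 kg, the socket in the middle of its underside, four steel drill bushes 6 mm proud near its corners. Seated, its axes point as the fixture's and its +x edge lies 4 mm from the rail.
- cup: Paper mixing cup, loose, 76 mm across the rim, 95 mm tall, origin in the centre of its underside. Leave alone.
- spray: Aerosol can, loose, 52 mm across, 150 mm tall, origin in the centre of its underside. Leave alone.
- stand: Small black carbon cap on a post and plank, loose, plank 90 x 150 mm, 134 mm tall, origin in the centre of its underside. Leave alone.
Mind the look-alikes: they are no part of the job. Leave any blue or orange look-alike of the template alone.

How it is judged (in metres and radians):
On the way, in this order (a step that is already met when the one before it is completed fails the run):
1. the valve lever stands half open (45 degrees, give or take 8) and has been let go (value of joint valve_lever between 0.645 and 0.925 rad and contact force between each of the fingers, the arm and valve_lever below 0.1 N), for 0.2 s.
2. the gripped template bears on the pin, raised above the panel, its socket still 6 to 50 mm away from the pin (contact force between template and fixture above 0.5 N and contact force between the fingers and template above 2 N and horizontal distance between template_socket and pin_foot between 0.006 and 0.05 m and z of template_socket in the frame of pin_foot between 0.004 and 0.012 m), for 0.05 s.
3. the template has dropped over the pin and lies flat on the panel (horizontal distance between template_socket and pin_foot below 0.003 m and z of template_socket in the frame of pin_foot below 0.002 m), for 0.1 s.
At the end, for the whole second after the job is handed in: Lever at 0.785 rad within 0.14; template seated at rest (socket within 3 mm of the pin's axis, underside within 2 mm of the panel, tilt under 0.04 rad, square to the fixture within 0.08 rad), gripped with over 3 N and pressing on the fixture with 9 to 35 N (all of step 3 and value of joint valve_lever between 0.645 and 0.925 rad and angle between template's own z axis and vertical below 0.04 rad and angle between the x axis of template and the x axis of fixture, either way round below 0.08 rad and z of template_grip in the frame of fixture above 0.09 m and contact force between the fingers and template above 3 N and contact force between template and fixture between 9 and 35 N and linear speed of template below 0.02 m/s); the arm keeps its last pose, push and grip.
It fails at once if the template is slammed or dropped on the fixture (over 80 N) (contact force between template and fixture above 80 N).
It fails at once if a bystander is disturbed (moved more than 30 mm) (distance of any of cup, spray, stand from where it was at the start of the episode above 0.03 m).
It also fails if it takes over 54 s, if anything falls off the work surface, if the arm or the gripper's body presses on something with over 40 N, if the wrist force passes 120 N, or if a joint passes its speed limit or range.

ROBOT

A 6-joint arm with a two-finger parallel gripper is mounted at the origin on the work surface. World frame = base frame: x ahead of the robot, y to its left, z up, the work surface at z = 0. Lengths are in mm, angles in degrees, forces in N, time in s.
With the tool pointing down it reaches from about 350 to 850 mm from the base axis. Payload 8.1 kg.
Tool frame: the origin (TCP) lies midway between the tips of the shut fingers; the grasp point (between the pads) lies 19 mm behind it (r.grasp_offset is the distance from the TCP to the grasp point, in mm); z points along the fingers, x is the direction in which the jaws open and shut, and the axes are right-handed (so a half turn about z gives the same grasp; the last joint's range is limited). The gripper opens to 85 mm and grips with 20 to 120 N. Pads are 22 mm wide; open, the fingers measure 114 mm over their backs; the gripper's body (76 mm by 85 mm) begins 54 mm behind the grasp point. The pads swing forward as they close: fully open they stand 13 mm farther back than shut.
Start: joints at [-77.372, 7.471, 85.268, -0, 87.261, -4.893], TCP at [180.654, -572.162, 231.292] pointing down, gripper open.
Joint ranges: [-169.43, 169.43], [-51.17, 129.36], [1.28, 143.12], [-76.62, 256.62], [0, 156.53], [-152.29, 152.29]. Speed limits (degrees/s): [136.94, 136.94, 159.86, 180, 180, 180].

INTERFACE

Orientations are given as [roll, pitch, yaw] about the fixed x, y, z axes, in that order (R = Rz(yaw) Ry(pitch) Rx(roll)).
In Python, from bench import r, optics, hand_in gives the robot as it stands.
- The arm moves only by the shell command python3 -m pendant 'ROWS' [FORCE]. ROWS is JSON, a list of rows, each a list of 5 numbers: the opening, from 0 (shut) to 1 (fully open), then the shift along the tool's x, y, z in mm, then the turn about the tool's z in degrees. A call has 1 to 10 rows; each row shifts and turns the commanded pose from where the row before left it, along the tool's axes as they then stand; what a row does not reach is not made up. A row lasts 1/10 s, in which the tool goes at most 50 mm and 8.59 degrees, less where a joint would pass 70% of its speed; a pose out of reach is approached as far as the arm can. A call with a gripper value outside its range is refused whole. The fingers move at their own pace and stop on an object; FORCE is the grip in N (left out, the last holds). Time passes only in rows, so rows that do not move let the fingers close. It gives the time, the measured TCP pose, the force and the opening at its end, in the units of the state.
- r.sense(): the state, without advancing time (a new reading comes with each control period).
- optics.snapshot(name): name is "side" or "top"; returns (picture, depth): 420x560x3 uint8, blue, green, red; 420x560 float32, mm along the optical axis (not along the pixel's ray), 0 where there is no reading.
- optics.camera_params(name): a dict with "camera_matrix" (3x3 intrinsics, pixels), "eye" and "orientation" of the camera in the world. Camera axes: x right, y down, z forward; pixel columns grow to the right and rows downward; lengths in mm; the calibration is good to about 2 mm. A picture is of the moment at which its call begins. camera_params takes no time and is no camera call.
- hand_in(): hands the job in, once; it reports no verdict.
Trained networks look in the newest picture that a camera, given by its name, has taken for a name from the list of things; names that differ only in an ending like _2 or _b are one class to them, and where a whole thing is asked for, a point or a joint stands for the part that bears it (a point fixed in the world has none). Each returns a list of dicts, best first, with "score" (0 to 1); they miss things now and then, are a little off and sometimes report something else, mostly with a low value. They report only what shows in the picture. A call takes as long as a camera call. They do not tell look-alikes from the thing itself.
- optics.search_frame(camera, query): "at" ([x, y, z] in mm, in world coordinates, good to about 4 mm: the middle of the surface that is visible of it).
The state is a dict: "time": time; "joint_pos": joint angles; "qd": joint speeds; "joint_efforts": joint torques, N m; "tool_pos": TCP position; "tcp_rot": TCP orientation; "ft_force": force on the tool from outside, world axes, zero at the start; "wrist_torque": the same for the moment, N m; "finger_gap": finger opening in mm.
Only numpy, scipy, OpenCV 4.12 (cv2) and the standard library are available. Lean on these libraries where they do the work, as an engineer would, in place of code of your own. Each camera call takes 0.05 s, during which the arm holds its last target. There are 200 camera calls.

## Working session

There is one attempt and no reset: what is moved stays moved. The work goes in short steps, Python scripts to look and compute and a shell command to move; the robot and the scene stay as the last step left them, time stands still between calls to the robot, and variables do not carry over. Pictures are saved under pics/ and viewed, about 8 in all and at most 12, crops included, and the job is handed in when it is done.

```bash
ls; mkdir -p pics
cat > h.py <<'E'
import numpy as np, cv2
from scipy.spatial.transform import Rotation as R
from bench import r, optics, hand_in
def snap(n,save=None):
    p,d=optics.snapshot(n)
    if save: cv2.imwrite('pics/'+save+'.png',p)
    return p,d
def cam(n):
    c=optics.camera_params(n); return c
def world(n,d):
    c=cam(n); K=np.array(c['camera_matrix']); o=np.array(c['orientation'])
    Rm=o if o.shape==(3,3) else R.from_euler('xyz',o,degrees=True).as_matrix()
    v,u=np.mgrid[:d.shape[0],:d.shape[1]]
    P=np.stack([(u-K[0,2])/K[0,0]*d,(v-K[1,2])/K[1,1]*d,d],-1)
    return P@Rm.T+np.array(c['eye'])
E
python3 - <<'E'
from h import *
for n in ['top','side']:
    p,d=snap(n,n+'0'); np.save(n+'0.npy',d); c=cam(n); print(n,c)
    W=world(n,d); print(W[210,280],np.percentile(W[...,2][d>0],[1,10,50,90,99]))
    for q in ['fixture','valve_lever','lever_grip','template','template_grip','pin_foot','rail','valve_pivot','cup','spray','stand']:
        print(q,[(round(x['score'],2),np.round(x['at'])) for x in optics.search_frame(n,q)][:3])
print(r.sense())
E
```

```text
pics
top {'camera_matrix': array([[470.69721792,   0.        , 285.00847851],
       [  0.        , 470.69721792, 204.56995568],
       [  0.        ,   0.        ,   1.        ]]), 'eye': array([ 477.24809038,  121.63704967, 1453.53041584]), 'orientation': array([-176.36801709,   -0.42612157,  -89.96170023])}
[551.77480714 126.30607686  17.45458842] [-7.58602564e+02 -7.43204116e+02 -1.06966055e-01  4.99512172e+01
  6.43758356e+02]
fixture [(0.97, array([575., 100.,  16.]))]
valve_lever [(0.74, array([515., 183.,  77.]))]
lever_grip [(0.64, array([521., 186.,  76.])), (0.54, array([572.,  97.,  16.])), (0.42, array([ 593., -313.,   18.]))]
template [(0.67, array([ 323., -119.,   15.])), (0.59, array([ 600., -314.,   12.])), (0.59, array([822., -36.,  13.]))]
template_grip [(0.8, array([ 594., -311.,   19.])), (0.75, array([820., -40.,   7.])), (0.62, array([ 318., -121.,   14.]))]
pin_foot [(0.68, array([572., 101.,  17.]))]
rail [(0.8, array([578., 100.,  20.]))]
valve_pivot [(0.95, array([576., 100.,  17.]))]
cup [(0.65, array([ 442., -321.,   47.]))]
spray [(0.91, array([ 747., -2
[... 1213 characters left out ...]
rray([510., 562.,  18.]))]
{'time': 1.2, 'joint_pos': array([-7.73697956e+01,  7.46997086e+00,  8.52677927e+01,  1.31175298e-03,
        8.72603758e+01, -4.89404945e+00]), 'qd': array([-0.01973457, -0.05115355,  0.03917097, -0.0276544 , -0.0306159 ,
        0.07344258]), 'joint_efforts': array([ 1.63694847e-03, -5.69316995e+01, -5.00859547e+01, -6.92799290e-05,
        1.45054608e-03, -8.65581057e-06]), 'tool_pos': array([ 180.68784241, -572.15986   ,  231.30476417]), 'tcp_rot': array([-1.79998853e+02, -1.96572202e-03, -7.24758088e+01]), 'ft_force': array([-0.2157612 , -0.44612416, -0.20400227]), 'wrist_torque': array([ 0.01618106, -0.05582854,  0.02702927]), 'finger_gap': 85.03898423630913}
```

View pics/top0.png

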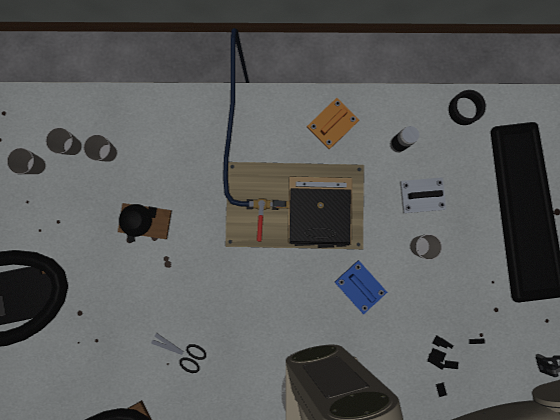

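View pics/side0.png

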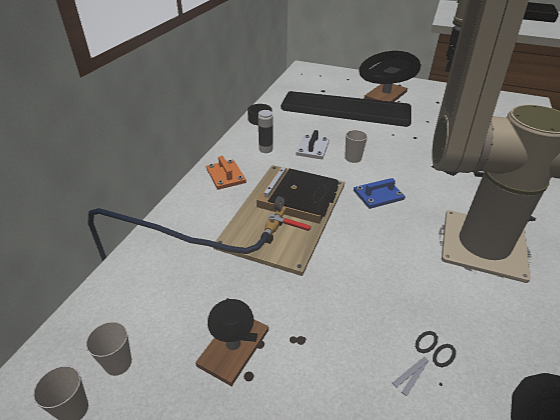

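The top view shows the fixture around (295,205), with the red lever at (261,228) pointing to -x (closed) and the pin near (320,205). The aluminium template with its black handle is at (424,195), the blue and orange look-alikes at (360,287) and (332,123). I'll crop in closer to measure.

Run:
```python
from h import *
p=cv2.imread('pics/top0.png'); 
a=cv2.resize(p[155:255,220:370],None,fx=5.3,fy=5.3,interpolation=cv2.INTER_CUBIC)
cv2.imwrite('pics/c1.png',a)
d=np.load('top0.npy'); W=world('top',d)
# template: plate mask + handle
Z=W[...,2]
sub=(slice(172,220),slice(395,455)); w=W[sub].reshape(-1,3); 
pl=w[(w[:,2]>8)&(w[:,2]<20)]; ha=w[(w[:,2]>35)&(w[:,2]<70)]
for n,q in [('plate',pl),('handle',ha)]:
    print(n,len(q),q.mean(0),np.percentile(q,[5,50,95],axis=0)); 
    if len(q)>5: print(cv2.minAreaRect(q[:,:2].astype(np.float32)))
sub=(slice(160,252),slice(222,368)); w=W[sub].reshape(-1,3)
for lo,hi in [(12,22),(47,56),(62,70),(70,80),(80,120)]:
    q=w[(w[:,2]>lo)&(w[:,2]<hi)]; print(lo,hi,len(q),q.mean(0),cv2.minAreaRect(q[:,:2].astype(np.float32)))
# red
b=p[...,0].astype(int);g=p[...,1].astype(int);rr=p[...,2].astype(int)
m=(rr>110)&(g<70)&(b<70); m[:, :222]=0; m[:,300:]=0
q=W[m]; print('red',len(q),q.mean(0)); 
u,s,v=np.linalg.svd(q[:,:2]-q[:,:2].mean(0)); print(v[0],np.degrees(np.arctan2(v[0][1],v[0][0])), q.min(0),q.max(0))
```

```text
plate 1074 [ 598.38470522 -312.53981684   14.08786577] [[ 552.4422399  -374.81641494    9.32995465]
 [ 592.42267792 -311.13768773   14.19830104]
 [ 645.0084466  -254.42694089   18.69120211]]
((599.8060302734375, -312.6629638671875), (115.17916870117188, 185.50051879882812), 11.511015892028809)
handle 208 [ 598.79445748 -312.90199439   50.32903551] [[ 589.58647918 -357.08282257   42.280722  ]
 [ 598.48290048 -312.21596795   50.62804745]
 [ 607.7055371  -268.02100959   55.06606967]]
((599.2523803710938, -314.3713684082031), (18.469358444213867, 97.60348510742188), 4.976294994354248)
12 22 5733 [578.52092379 120.71386899  17.63019098] ((567.8093872070312, 80.03985595703125), (419.66082763671875, 260.5589599609375), 88.74530792236328)
47 56 3484 [541.95535822  14.40292085  51.47500164] ((551.021240234375, 95.16434478759766), (368.6842956542969, 202.5525360107422), 88.92704772949219)
62 70 203 [622.88056146  10.47612055  66.16084547] ((594.69482421875, 59.75164794921875), (77.64148712158203, 264.3431701660156), 5.838361740112305)
70 80 197 [532.28925619 157.07881722  75.15188239] ((581.0652465820312, 87.40750122070312), (100.09280395507812, 307.8332214355469), 33.11891174316406)
80 120 105 [556.88856204 139.89163366  91.00349478] ((517.8675537109375, 150.49664306640625), (76.55577850341797, 119.16585540771484), 85.30891418457031)
red 76 [496.12228782 186.23081955  77.30098824]
[-0.99856396  0.05357247] 176.9290536128694 [461.04868344 181.48851412  70.98029225] [531.26079095 190.60258948  83.49668789]
```

View pics/c1.png

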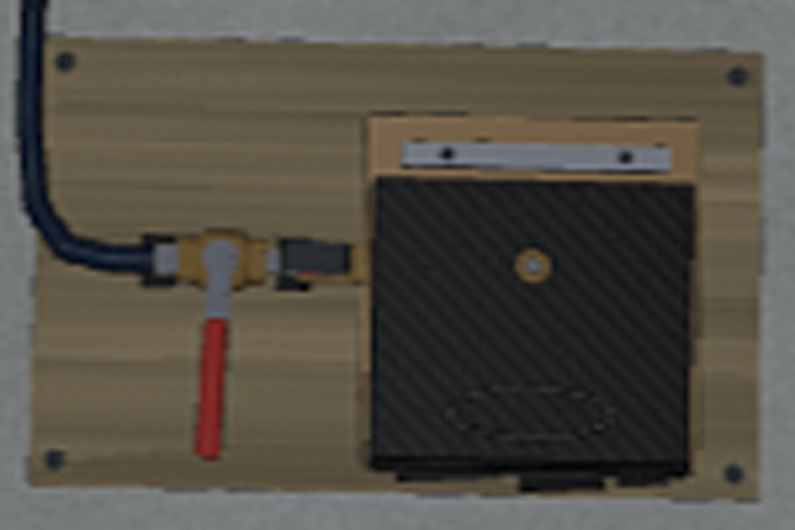

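The crop shows the pin at about (533,266), the lever pivot at (220,258), the red sleeve from (215,320) to (208,458), and the rail strip from x 402 to 670 around y 157. I'll turn these into positions and cross-check them with the side camera.

```bash
cat >> h.py <<'E'
def ray(n,u,v,z):
    c=cam(n); K=np.array(c['camera_matrix']); Rm=R.from_euler('xyz',c['orientation'],degrees=True).as_matrix()
    k=Rm@np.array([(u-K[0,2])/K[0,0],(v-K[1,2])/K[1,1],1]); e=np.array(c['eye'])
    return e+k*(z-e[2])/k[2]
E
python3 - <<'E'
from h import *
f=lambda x,y:((x+.5)/5.3-.5+220,(y+.5)/5.3-.5+155)
for n,x,y,z in [('pin',533,266,56),('ring',533,266,52),('pivot',220,258,75),('sleeve in',215,320,78),('sleeve out',208,458,78),('rail in L',401,165,66),('rail in R',671,171,66)]:
    print(n,ray('top',*f(x,y),z).round(1))
d=np.load('top0.npy'); W=world('top',d); p=cv2.imread('pics/top0.png')
v,u=np.mgrid[:420,:560]
q=W[(W[...,2]>62)&(W[...,2]<70)&(u>290)&(u<352)&(v>174)&(v<192)]; print('rail',len(q),cv2.minAreaRect(q[:,:2].astype(np.float32)))
q=W[(W[...,2]>8)&(W[...,2]<22)&(u>397)&(u<450)&(v>174)&(v<216)]; 
q=q[(abs(q[:,0]-599)<65)&(abs(q[:,1]+313)<80)]; print('plate',cv2.minAreaRect(q[:,:2].astype(np.float32)))
q=W[(W[...,2]>45)&(W[...,2]<60)&(u>397)&(u<450)&(v>174)&(v<216)]; U,s,vt=np.linalg.svd(q[:,:2]-q[:,:2].mean(0)); print('h',len(q),q.mean(0),vt[0], np.degrees(np.arctan2(vt[0][0],-vt[0][1])))
ps=cv2.imread('pics/side0.png')
a=cv2.resize(ps[125:245,210:350],None,fx=5,fy=5,interpolation=cv2.INTER_CUBIC); cv2.imwrite('pics/c2.png',a)
d=np.load('side0.npy'); W=world('side',d)
q=W[130:160,290:332].reshape(-1,3); q=q[(q[:,2]>47)&(q[:,2]<62)]; print('side handle',len(q),q.mean(0),cv2.minAreaRect(q[:,:2].astype(np.float32)))
b,g,rr=[ps[...,i].astype(int) for i in range(3)]
m=(rr>110)&(g<80)&(b<80); m[:,:265]=0; m[:,330:]=0; m[:200]=0; m[240:]=0
q=W[m]; q=q[(q[:,2]>65)&(q[:,2]<85)]; print('side red',len(q),q.mean(0),np.percentile(q,[3,97],axis=0),cv2.minAreaRect(q[:,:2].astype(np.float32)))
E
```

```text
pin [565.4   6.7  56. ]
ring [565.7   6.3  52. ]
pivot [568.5 181.6  75. ]
sleeve in [534.  184.1  78. ]
sleeve out [458.1 187.6  78. ]
rail in L [621.3  81.1  66. ]
rail in R [618.1 -69.9  66. ]
rail 192 ((626.5994262695312, 4.645622253417969), (148.3451690673828, 12.508769989013672), 89.94093322753906)
plate ((604.2633666992188, -320.95074462890625), (108.91337585449219, 145.681396484375), 4.794763565063477)
h 194 [ 599.0477694  -314.35077299   51.04828445] [-0.07964048  0.99682365] -175.43209936491687
side handle 67 [ 599.52895284 -308.22863922   50.65574743] ((600.1873779296875, -310.185302734375), (17.37921714782715, 98.60411071777344), 6.346159934997559)
side red 102 [495.20613445 188.82554466  76.56708847] [[460.69142492 180.71115356  73.13516354]
 [530.16264561 195.38920528  79.22805598]] ((495.818115234375, 188.58126831054688), (15.708108901977539, 73.480224609375), 85.07462310791016)
```

View pics/c2.png

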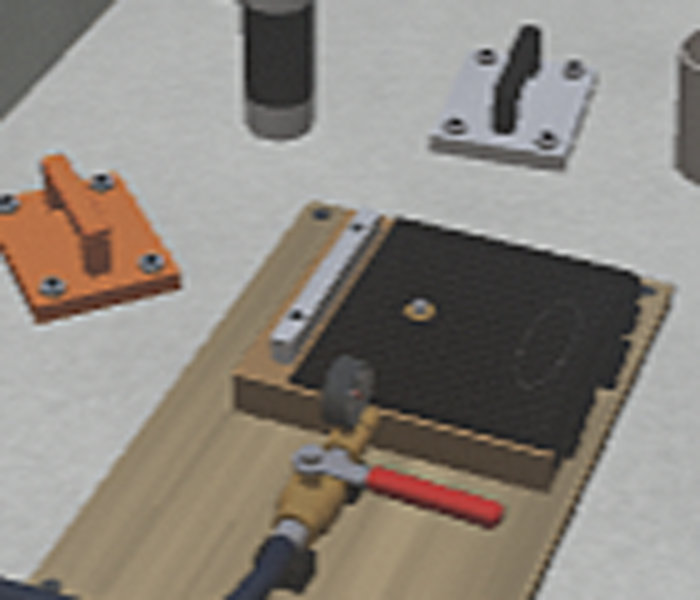

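The side crop shows the pin and ring at (419,311) and the lever pivot at (312,460). The grey template stands alone at top right with its black bar.

Run:
```python
from h import *
f=lambda x,y:((x+.5)/5-.5+210,(y+.5)/5-.5+125)
for n,x,y,z in [('ring',419,311,52.5),('pin top',421,304,60),('pivot',312,458,77),('rail L',291,336,66),('rail R',383,213,66),('board',310,205,18)]: print(n,ray('side',*f(x,y),z).round(1))
# predicted from fixture rect
c,s=np.cos(np.radians(-1.25)),np.sin(np.radians(-1.25))
d=np.load('top0.npy'); W=world('top',d); v,u=np.mgrid[:420,:560]
q=W[(W[...,2]>48)&(W[...,2]<56)&(u>288)&(u<353)&(v>185)&(v<245)]; print('panel',cv2.minAreaRect(q[:,:2].astype(np.float32)))
s=r.sense(); print(s['tool_pos'],s['tcp_rot'])
```

```text
ring [565.2   8.1  52.5]
pin top [563.4  10.5  60. ]
pivot [566.3 186.1  77. ]
rail L [622.6  76.2  66. ]
rail R [615.5 -65.2  66. ]
board [ 688.5 -122.7   18. ]
panel ((535.6585693359375, 4.8588714599609375), (173.4893341064453, 189.0326690673828), 0.002213030122220516)
[ 180.68784241 -572.15986     231.30476417] [-1.79998853e+02 -1.96572202e-03 -7.24758088e+01]
```

```bash
cat >> h.py <<'E'
def plan(a,b,n,dec=1):
    """a,b=[x,y,z,yaw] world, tool down; prints n tool-frame rows (dx,dy,dz,turn)"""
    a=np.array(a,float); b=np.array(b,float); t=(b-a)/n; yaw=a[3]; out=[]
    for i in range(n):
        k=np.radians(yaw); out.append([round(t[0]*np.cos(k)+t[1]*np.sin(k),dec),round(t[0]*np.sin(k)-t[1]*np.cos(k),dec),round(-t[2],dec),round(-t[3],2)])
        yaw+=t[3]
    print(out)
E
python3 - <<'E'
from h import *
plan([180.7,-572.2,231.3,-72.5],[480,-250,200,5.5],11)
plan([480,-250,200,5.5],[488,187,140,87],11)
E
```

```text
[[np.float64(-19.8), np.float64(-34.8), np.float64(2.8), np.float64(-7.09)], [np.float64(-15.3), np.float64(-36.9), np.float64(2.8), np.float64(-7.09)], [np.float64(-10.6), np.float64(-38.5), np.float64(2.8), np.float64(-7.09)], [np.float64(-5.8), np.float64(-39.6), np.float64(2.8), np.float64(-7.09)], [np.float64(-0.9), np.float64(-40.0), np.float64(2.8), np.float64(-7.09)], [np.float64(4.1), np.float64(-39.8), np.float64(2.8), np.float64(-7.09)], [np.float64(8.9), np.float64(-39.0), np.float64(2.8), np.float64(-7.09)], [np.float64(13.7), np.float64(-37.6), np.float64(2.8), np.float64(-7.09)], [np.float64(18.2), np.float64(-35.6), np.float64(2.8), np.float64(-7.09)], [np.float64(22.5), np.float64(-33.1), np.float64(2.8), np.float64(-7.09)], [np.float64(26.4), np.float64(-30.0), np.float64(2.8), np.float64(-7.09)]]
[[np.float64(4.5), np.float64(-39.5), np.float64(5.5), np.float64(-7.41)], [np.float64(9.6), np.float64(-38.6), np.float64(5.5), np.float64(-7.41)], [np.float64(14.5), np.float64(-37.0), np.float64(5.5), np.float64(-7.41)], [np.float64(19.1), np.float64(-34.8), np.float64(5.5), np.float64(-7.41)], [np.float64(23.5), np.float64(-32.1), np.float64(5.5), np.float64(-7.41)], [np.float64(27.4), np.float64(-28.8), np.float64(5.5), np.float64(-7.41)], [np.float64(30.9), np.float64(-25.0), np.float64(5.5), np.float64(-7.41)], [np.float64(33.8), np.float64(-20.8), np.float64(5.5), np.float64(-7.41)], [np.float64(36.2), np.float64(-16.3), np.float64(5.5), np.float64(-7.41)], [np.float64(38.0), np.float64(-11.5), np.float64(5.5), np.float64(-7.41)], [np.float64(39.2), np.float64(-6.5), np.float64(5.5), np.float64(-7.41)]]
```

```bash
python3 -m pendant '[[0.5,-20,-35,3,-7],[0.5,-15,-37,3,-7],[0.5,-11,-38,3,-7],[0.5,-6,-40,3,-7],[0.5,-1,-40,3,-7],[0.5,4,-40,3,-7],[0.5,9,-39,3,-7],[0.5,14,-38,3,-7],[0.5,18,-36,3,-7],[0.5,22,-33,3,-7]]' 20
python3 -m pendant '[[0.5,26,-30,3,-7],[0.5,4,-40,5,-7.5],[0.5,10,-38,5,-7.5],[0.5,14,-37,5,-7.5],[0.5,19,-35,5,-7.5],[0.5,24,-32,5,-7.5],[0.5,27,-29,5,-7.5],[0.5,31,-25,5,-7.5],[0.5,34,-21,5,-7.5],[0.5,36,-16,5,-7.5]]'
python3 -m pendant '[[0.5,38,-12,5,-7.5],[0.5,36,-6,5,-4],[0.5,0,0,0,0],[0.5,0,0,0,0]]'
```

```text
time: 2.2
tool_pos: [455.6, -278.1, 201.4]
tcp_rot: [180.0, -0.0, -2.2]
ft_force: [-0.0, -1.4, 0.8]
finger_gap: 42.9
time: 3.2
tool_pos: [491.7, 108.6, 153.4]
tcp_rot: [180.0, -0.0, 72.3]
ft_force: [0.1, 0.7, 0.7]
finger_gap: 42.4
time: 3.6
tool_pos: [492.4, 183.8, 143.1]
tcp_rot: [-180.0, 0.0, 83.6]
ft_force: [0.8, 0.3, 0.9]
finger_gap: 42.7
```

```bash
python3 -m pendant '[[0.5,2.7,-4.7,30,-3.4],[0.5,0,0,30,0],[0.5,0,0,30,0],[0.5,0,0,0,0],[0,0,0,0,0],[0,0,0,0,0],[0,0,0,0,0],[0,0,0,0,0]]' 20
python3 - <<'E'
from h import *
snap('side','s1'); p=cv2.imread('pics/s1.png'); cv2.imwrite('pics/s1c.png',cv2.resize(p[120:270,200:400],None,fx=4,fy=4,interpolation=cv2.INTER_CUBIC))
E
```

```text
time: 4.4
tool_pos: [490.0, 186.2, 55.4]
tcp_rot: [179.8, -0.0, 86.9]
ft_force: [-0.9, -5.0, 7.4]
finger_gap: 13.7
```

View pics/s1c.png

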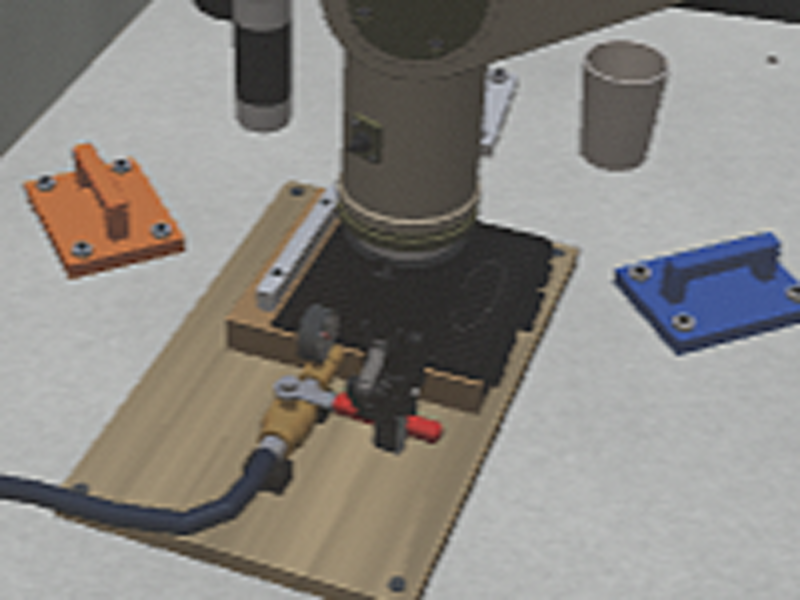

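```bash
python3 -m pendant '[[0,6.8,0.3,0,5],[0,6.8,0.3,0,5],[0,6.8,0.3,0,5],[0,6.8,0.3,0,5],[0,6.8,0.3,0,5],[0,6.8,0.3,0,5],[0,6.8,0.3,0,5],[0,6.8,0.3,0,5],[0,4.8,0.1,0,3.5],[0,0,0,0,0]]'
```

```text
time: 5.45
tool_pos: [515.3, 239.1, 55.5]
tcp_rot: [179.8, -0.2, 43.3]
ft_force: [3.4, -5.2, 3.2]
finger_gap: 13.3
```

```bash
python3 -m pendant '[[0.5,0,0,0,0],[0.5,0,0,0,0],[0.5,0,0,0,0],[0.5,0,0,-25,0],[0.5,0,0,-40,0],[0.5,0,0,-40,0],[0.5,0,0,-20,0],[0.5,0,0,0,0]]'
python3 - <<'E'
from h import *
p,d=snap('side','s2'); W=world('side',d)
b,g,rr=[p[...,i].astype(int) for i in range(3)]
m=(rr>110)&(g<80)&(b<80); m[:,:255]=0; m[:,330:]=0; m[:195]=0; m[250:]=0
q=W[m]; q=q[(q[:,2]>65)&(q[:,2]<85)]; q=q[:,:2]
u,s,v=np.linalg.svd(q-q.mean(0)); print(len(q),q.mean(0),np.degrees(np.arctan2(v[0][1],v[0][0])), np.degrees(np.arctan2(*(q.mean(0)-[568,183.5])[::-1])))
plan([515,239,180,43.3],[599,-314.3,140,5],14)
E
```

```text
time: 6.25
tool_pos: [514.9, 240.0, 183.0]
tcp_rot: [179.8, -0.4, 43.4]
ft_force: [0.5, 0.9, -0.5]
finger_gap: 42.3
96 [517.94932364 239.75876761] 132.9716963426212 131.6579269622442
[[np.float64(-22.7), np.float64(32.9), np.float64(2.9), np.float64(2.74)], [np.float64(-21.1), np.float64(33.9), np.float64(2.9), np.float64(2.74)], [np.float64(-19.5), np.float64(34.9), np.float64(2.9), np.float64(2.74)], [np.float64(-17.8), np.float64(35.8), np.float64(2.9), np.float64(2.74)], [np.float64(-16.1), np.float64(36.6), np.float64(2.9), np.float64(2.74)], [np.float64(-14.3), np.float64(37.3), np.float64(2.9), np.float64(2.74)], [np.float64(-12.5), np.float64(38.0), np.float64(2.9), np.float64(2.74)], [np.float64(-10.7), np.float64(38.5), np.float64(2.9), np.float64(2.74)], [np.float64(-8.8), np.float64(39.0), np.float64(2.9), np.float64(2.74)], [np.float64(-7.0), np.float64(39.4), np.float64(2.9), np.float64(2.74)], [np.float64(-5.1), np.float64(39.6), np.float64(2.9), np.float64(2.74)], [np.float64(-3.2), np.float64(39.8), np.float64(2.9), np.float64(2.74)], [np.float64(-1.3), np.float64(40.0), np.float64(2.9), np.float64(2.74)], [np.float64(0.6), np.float64(40.0), np.float64(2.9), np.float64(2.74)]]
```

```bash
python3 -m pendant '[[0.5,-23,33,3,2.7],[0.5,-21,34,3,2.7],[0.5,-20,35,3,2.7],[0.5,-18,36,3,2.7],[0.5,-16,37,3,2.7],[0.5,-14,37,3,2.7],[0.5,-12,38,3,2.7],[0.5,-11,38,3,2.7],[0.5,-9,39,3,2.7],[0.5,-7,39,3,2.7]]'
python3 -m pendant '[[0.5,-5,40,3,2.7],[0.5,-3,40,3,2.7],[0.5,-1,40,3,2.7],[0.5,1,40,3,2.7],[0.6,0,0,0,0],[0.6,0,0,0,0],[0.6,0,0,0,0]]'
```

```text
time: 7.3
tool_pos: [573.1, -157.0, 145.8]
tcp_rot: [-179.9, 0.1, 16.3]
ft_force: [1.3, -0.1, -0.6]
finger_gap: 42.7
time: 8.0
tool_pos: [600.3, -312.8, 134.8]
tcp_rot: [-179.9, 0.1, 5.7]
ft_force: [0.4, 0.1, 0.6]
finger_gap: 50.9
```

```bash
python3 -m pendant '[[0.6,0,0,40,0.5],[0.6,0,0,40,0],[0.6,0,0,20,0],[0.6,0,0,11,0],[0.6,0,0,0,0],[0,0,0,0,0],[0,0,0,0,0],[0,0,0,0,0],[0,0,0,0,0]]' 60
```

```text
time: 8.9
tool_pos: [602.3, -315.0, 27.9]
tcp_rot: [179.9, -0.2, 5.1]
ft_force: [-1.9, 1.5, 6.9]
finger_gap: 16.7
```

```bash
python3 -m pendant '[[0,0,0,0,0],[0,0,0,-10,0],[0,0,0,-20,0],[0,0,0,-30,0],[0,0,0,-30,0],[0,0,0,-30,0],[0,0,0,0,0],[0,0,0,0,0]]'
python3 - <<'E'
from h import *
p,d=snap('side','s3'); cv2.imwrite('pics/s3c.png',cv2.resize(p[60:210,200:400],None,fx=4,fy=4,interpolation=cv2.INTER_CUBIC))
s=r.sense(); print(s['tool_pos'],s['tcp_rot'],s['ft_force'],s['wrist_torque'],s['finger_gap'])
E
```

```text
time: 9.7
tool_pos: [601.1, -314.3, 145.5]
tcp_rot: [180.0, -0.1, 5.1]
ft_force: [-0.2, -0.3, -4.2]
finger_gap: 16.8
[ 600.11323556 -313.66328801  143.51513557] [-1.79924186e+02  9.62064618e-02  5.11837770e+00] [-0.06666224 -0.98951952 -5.85168928] [ 0.02450782  0.05568765 -0.02284354] 17.234132189543676
```

View pics/s3c.png

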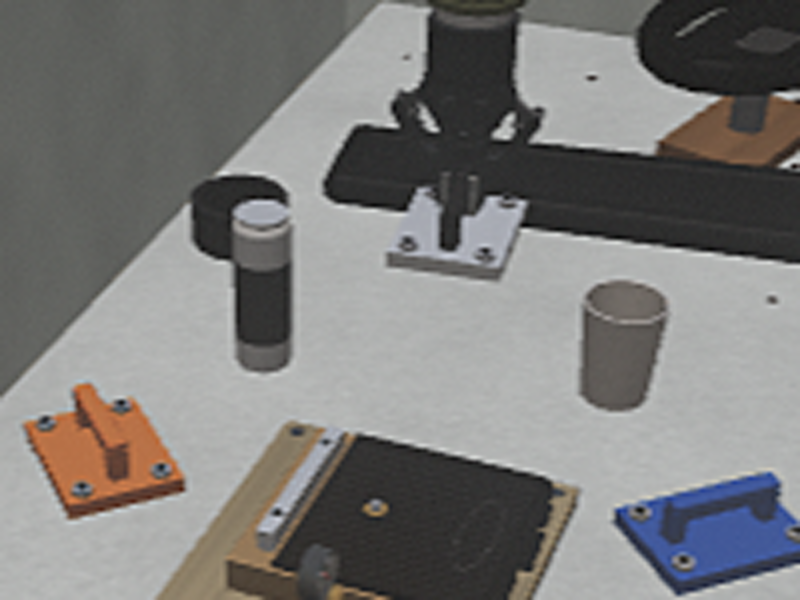

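The template is in the gripper and level, with about 5 N of weight, and the bystanders are untouched. Next I carry it to a hover 15 mm short of the pin in -x and re-measure there.

Run:
```python
from h import *
plan([600.5,-314,144.5,5.1],[550,7.5,120,-1.3],10)
```

```text
[[np.float64(-2.2), np.float64(-32.5), np.float64(2.4), np.float64(0.64)], [np.float64(-2.5), np.float64(-32.4), np.float64(2.4), np.float64(0.64)], [np.float64(-2.9), np.float64(-32.4), np.float64(2.4), np.float64(0.64)], [np.float64(-3.3), np.float64(-32.4), np.float64(2.4), np.float64(0.64)], [np.float64(-3.6), np.float64(-32.3), np.float64(2.4), np.float64(0.64)], [np.float64(-4.0), np.float64(-32.3), np.float64(2.4), np.float64(0.64)], [np.float64(-4.3), np.float64(-32.3), np.float64(2.4), np.float64(0.64)], [np.float64(-4.7), np.float64(-32.2), np.float64(2.4), np.float64(0.64)], [np.float64(-5.1), np.float64(-32.1), np.float64(2.4), np.float64(0.64)], [np.float64(-5.4), np.float64(-32.1), np.float64(2.4), np.float64(0.64)]]
```

```bash
python3 -m pendant '[[0,-2,-16,2,0.6],[0,-2.5,-32.4,2.4,0.6],[0,-3,-32.4,2.4,0.6],[0,-3.3,-32.4,2.4,0.6],[0,-3.6,-32.4,2.4,0.7],[0,-4,-32.3,2.4,0.7],[0,-4.4,-32.3,2.4,0.7],[0,-4.7,-32.2,2.4,0.7],[0,-5,-32.1,2.4,0.7],[0,-5.4,-32.1,2.4,0.7]]'
python3 -m pendant '[[0,-2,-16,1,0],[0,0,0,0,0],[0,0,0,0,0],[0,0,0,0,0]]'
python3 - <<'E'
from h import *
for i in range(3): print(np.r_[r.sense()['tool_pos'],r.sense()['tcp_rot']].round(1)); p,d=snap('side','s4')
np.save('s4.npy',d); W=world('side',d); pt,dt=snap('top','t4'); np.save('t4.npy',dt)
cv2.imwrite('pics/s4c.png',cv2.resize(p[140:230,230:350],None,fx=6.5,fy=6.5,interpolation=cv2.INTER_CUBIC))
E
```

```text
time: 10.75
tool_pos: [549.3, -7.6, 118.5]
tcp_rot: [-180.0, 0.3, -1.5]
ft_force: [1.2, 0.9, -2.8]
finger_gap: 16.8
time: 11.15
tool_pos: [550.0, 5.9, 120.1]
tcp_rot: [180.0, 0.0, -1.5]
ft_force: [0.6, -0.5, -4.5]
finger_gap: 16.6
[550.    5.9 120.1 180.    0.   -1.5]
[550.2   5.8 120.4 180.    0.   -1.5]
[550.2   5.9 120.5 180.    0.   -1.6]
```

View pics/s4c.png

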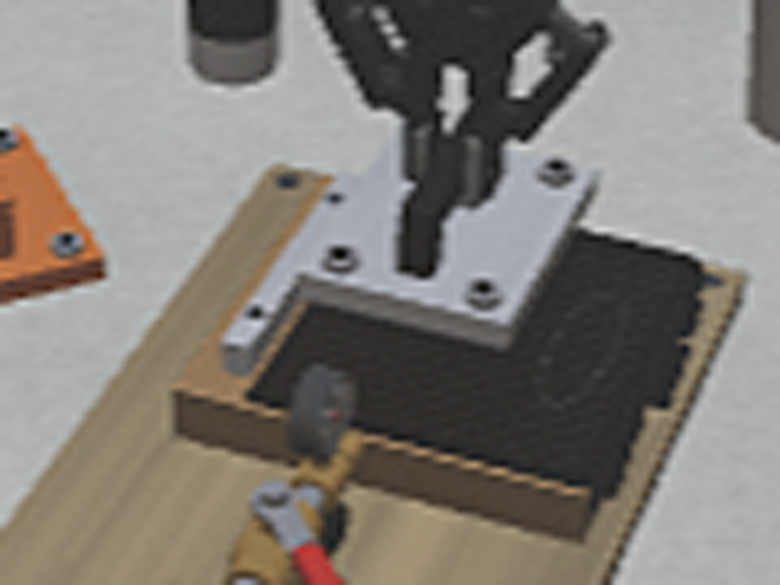

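The plate hangs level over the panel. Its corners are at crop (300,282), (518,328) and (600,172). I'll compute the socket's offset from the TCP.

Run:
```python
from h import *
f=lambda x,y:((x+.5)/6.5-.5+230,(y+.5)/6.5-.5+140)
C=[ray('side',*f(x,y),106.5) for x,y in [(300,282),(518,325),(602,172)]]
for c in C: print(c.round(1))
print(np.linalg.norm(C[0]-C[1]),np.linalg.norm(C[1]-C[2]),'mid',((C[0]+C[2])/2).round(1))
d=np.load('s4.npy');W=world('side',d);v,u=np.mgrid[:420,:560]
q=W[(W[...,2]>98)&(W[...,2]<116)&(u>265)&(u<325)&(v>155)&(v<195)]
q=q[(abs(q[:,0]-550)<75)&(abs(q[:,1]-6)<85)]
print(len(q),np.median(q[:,2]),cv2.minAreaRect(q[:,:2].astype(np.float32)), np.percentile(q,[1,99],axis=0))
d=np.load('t4.npy');W=world('top',d)
q=W[(W[...,2]>95)&(W[...,2]<116)&(u>290)&(u<355)&(v>180)&(v<235)]
q=q[(abs(q[:,0]-550)<75)&(abs(q[:,1]-6)<85)]
print(len(q),np.median(q[:,2]),cv2.minAreaRect(q[:,:2].astype(np.float32)),np.percentile(q,[1,99],axis=0))
```

```text
[597.   77.7 106.5]
[497.3  72.5 106.5]
[495.8 -55.2 106.5]
99.90093235120729 127.68832135323903 mid [546.4  11.3 106.5]
729 105.87680779548816 ((551.8084106445312, 9.496131896972656), (134.0551300048828, 102.03863525390625), 88.66130828857422) [[500.59345642 -52.29288143  98.56231871]
 [601.0393384   74.5489633  114.56317594]]
273 106.70017638151307 ((550.3642578125, 5.629405975341797), (129.8829345703125, 99.13363647460938), 87.78409576416016) [[501.43470613 -57.44482006  99.09553671]
 [601.74500137  71.53971221 115.33373288]]
```

```bash
python3 -m pendant '[[0,0,0,8,0],[0,0,0,8,0],[0,0,0,6,0],[0,0,0,4,0],[0,0,0,0,0],[0,0,0,0,0]]'
python3 -m pendant '[[0,0,0,1,0],[0,0,0,1,0],[0,0,0,1,0],[0,0,0,1,0],[0,0,0,0,0]]'
```

```text
time: 11.95
tool_pos: [550.0, 7.0, 94.6]
tcp_rot: [-180.0, 0.0, -1.5]
ft_force: [-0.6, 0.2, -3.7]
finger_gap: 16.9
time: 12.45
tool_pos: [550.0, 7.0, 90.5]
tcp_rot: [-180.0, 0.0, -1.5]
ft_force: [0.3, 0.0, -4.3]
finger_gap: 17.0
```

```bash
for i in 1 2 3; do python3 -m pendant '[[0,0,0,1,0],[0,0,0,0,0],[0,0,0,1,0],[0,0,0,0,0]]' | grep -E 'pos|force|rot'; done
```

```text
tool_pos: [550.0, 7.0, 88.5]
tcp_rot: [-180.0, 0.0, -1.5]
ft_force: [-0.5, -0.4, -4.9]
tool_pos: [550.3, 7.0, 87.7]
tcp_rot: [180.0, -0.0, -1.5]
ft_force: [-4.3, 1.1, 4.9]
tool_pos: [550.6, 7.0, 87.4]
tcp_rot: [180.0, -0.1, -1.5]
ft_force: [-12.5, 1.1, 18.2]
```

Contact on the pin, pressing about 20 N. I'll ease off, then slide +x in small steps.

```bash
python3 -m pendant '[[0,0,0,-1.2,0],[0,0,0,0,0]]' | grep -E 'pos|force|rot'
for i in 1 2; do python3 -m pendant '[[0,1,0,0,0],[0,1,0,0,0],[0,1,0,0,0],[0,1,0,0,0],[0,0,0,0,0]]' | grep -E 'pos|force|rot'; done
```

```text
tool_pos: [550.5, 7.0, 87.6]
tcp_rot: [180.0, -0.1, -1.5]
ft_force: [-6.9, 0.1, 11.0]
tool_pos: [554.5, 6.8, 87.6]
tcp_rot: [180.0, -0.0, -1.5]
ft_force: [-6.5, -0.4, 10.4]
tool_pos: [558.4, 6.7, 87.5]
tcp_rot: [180.0, -0.0, -1.5]
ft_force: [-6.6, 0.1, 10.0]
```

```bash
for i in 1 2 3; do python3 -m pendant '[[0,1,0,0,0],[0,0,0,0,0],[0,1,0,0,0],[0,0,0,0,0]]' | grep -E 'pos|force|rot'; done
```

```text
tool_pos: [560.3, 6.7, 87.3]
tcp_rot: [180.0, -0.0, -1.5]
ft_force: [-6.1, 0.2, 7.8]
tool_pos: [562.8, 6.6, 86.5]
tcp_rot: [180.0, -0.1, -1.5]
ft_force: [2.1, -0.0, -2.8]
tool_pos: [564.0, 6.6, 85.5]
tcp_rot: [-180.0, 0.0, -1.5]
ft_force: [0.8, 0.5, -4.2]
```

It has started to drop. Lowering gently.

```bash
python3 -m pendant '[[0,0,0,1,0],[0,0,0,0,0],[0,0,0,1,0],[0,0,0,0,0]]' | grep -E 'pos|force|rot'; python3 -m pendant '[[0,0,0,1,0],[0,0,0,0,0],[0,0,0,1,0],[0,0,0,0,0]]' | grep -E 'pos|force|rot'
```

```text
tool_pos: [564.4, 6.4, 83.9]
tcp_rot: [180.0, -0.0, -1.5]
ft_force: [2.8, -0.9, -4.1]
tool_pos: [564.4, 6.4, 82.0]
tcp_rot: [180.0, -0.0, -1.5]
ft_force: [4.0, -3.7, -3.2]
```

```bash
python3 -m pendant '[[0,0.6,0.5,0,0],[0,0,0,1,0],[0,0,0,0,0],[0,0,0,1,0],[0,0,0,0,0]]' | grep -E 'pos|force|rot'; python3 -m pendant '[[0,0,0,1,0],[0,0,0,0,0],[0,0,0,0,0]]' | grep -E 'pos|force|rot'
```

```text
tool_pos: [564.6, 6.2, 79.9]
tcp_rot: [-180.0, 0.0, -1.5]
ft_force: [0.1, -1.2, -2.3]
tool_pos: [564.6, 6.2, 79.9]
tcp_rot: [-180.0, 0.0, -1.5]
ft_force: [-4.1, -0.6, 7.2]
```

It stopped at z 79.9 with contact, so it's seated. I'll press a little more and check over a second.

```bash
python3 -m pendant '[[0,0,0,0.4,0],[0,0,0,0,0],[0,0,0,0,0],[0,0,0,0,0],[0,0,0,0,0]]'
python3 - <<'E'
from h import *
F=[]
for i in range(4): p,d=snap('side'); s=r.sense(); F.append(np.r_[s['ft_force'],s['tool_pos'],s['tcp_rot'],s['finger_gap']]); 
print(np.array(F).round(1))
cv2.imwrite('pics/s5c.png',cv2.resize(p[130:250,220:370],None,fx=5.3,fy=5.0,interpolation=cv2.INTER_CUBIC))
v,u=np.mgrid[:420,:560]
W=world('side',d)
q=W[(W[...,2]>60)&(W[...,2]<73)&(u>260)&(u<330)&(v>160)&(v<215)]; q=q[(q[:,0]<613)&(abs(q[:,0]-565)<75)&(abs(q[:,1]-6)<80)]
A=np.c_[q[:,:2]-q[:,:2].mean(0),np.ones(len(q))]; print(len(q),np.median(q[:,2]),np.linalg.lstsq(A,q[:,2],rcond=None)[0],cv2.minAreaRect(q[:,:2].astype(np.float32)))
b,g,rr=[p[...,i].astype(int) for i in range(3)]
m=(rr>110)&(g<80)&(b<80); m[:,:255]=0; m[:,330:]=0; m[:195]=0; m[250:]=0
q=W[m]; q=q[(q[:,2]>65)&(q[:,2]<85)][:,:2]; w=np.linalg.svd(q-q.mean(0))[2]; print('lever',np.degrees(np.arctan2(w[0][1],w[0][0])))
E
```

```text
time: 18.15
tool_pos: [564.6, 6.2, 79.9]
tcp_rot: [-180.0, 0.0, -1.5]
ft_force: [-6.1, -0.5, 11.2]
finger_gap: 16.9
[[-5.900e+00 -2.000e-01  1.030e+01  5.646e+02  6.200e+00  7.990e+01
  -1.800e+02  0.000e+00 -1.500e+00  1.700e+01]
 [-6.500e+00  1.000e-01  1.060e+01  5.646e+02  6.200e+00  7.990e+01
  -1.800e+02  0.000e+00 -1.500e+00  1.700e+01]
 [-6.400e+00 -5.000e-01  1.040e+01  5.646e+02  6.200e+00  7.990e+01
  -1.800e+02  0.000e+00 -1.500e+00  1.690e+01]
 [-5.800e+00 -2.000e-01  1.000e+01  5.646e+02  6.200e+00  7.990e+01
  -1.800e+02  0.000e+00 -1.500e+00  1.710e+01]]
640 65.21480758844234 [-3.22318516e-03 -2.22088763e-03  6.54389066e+01] ((563.1614379882812, 10.273658752441406), (134.36790466308594, 99.27501678466797), 89.94794464111328)
lever 133.33986633761597
```

View pics/s5c.png

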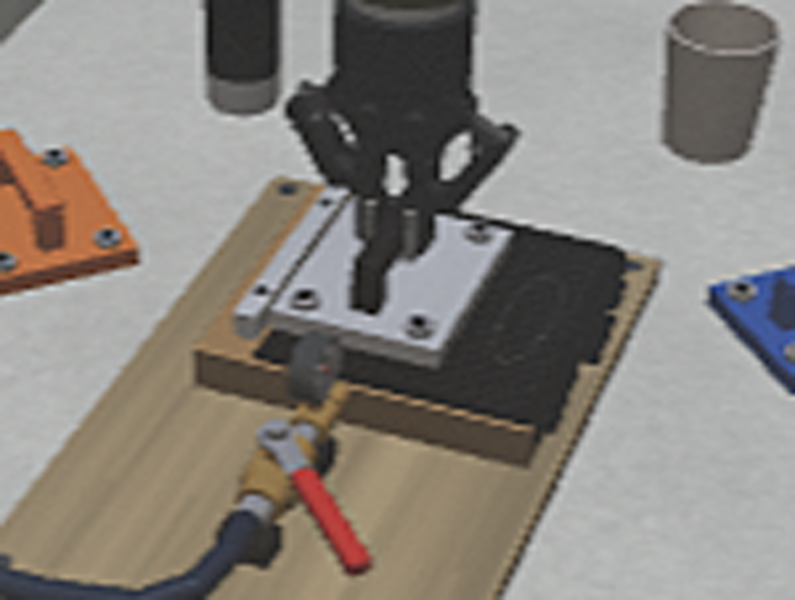

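The plate lies flat, its top level with the rail and a narrow even gap between them. The lever stands at about 45°, and the fixture is being pressed with about 15 N. Handing in.

```bash
python3 -c "
from bench import hand_in; print(hand_in())"
```

```text
the job is handed in; nothing more can be done
None
```

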